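Empty a sprung stock lane and hold its pusher back for refilling

TASK

Change over the sprung stock lane: lift the two leftover white bottles out of it and set them down, not dropped, upright in the divided crate, each in a free cell of its own. Then draw the empty lane's black pusher back against its spring until its front face is in line with the steel max-stock clip on the lane wall, and finish there, still holding the pusher at the clip so that a colleague can refill the lane. Leave the mug, tape roll, parts bin and the tin in the crate alone, and do not shove the crate about.

Things in the scene. Friction and masses are not known exactly. Their poses are not given: they have to be found in the camera images.
- tray: the sprung stock lane: a grey plastic trough screwed to the bench (it cannot move), 306 long, 56 wide. Origin under its centre, on the bench; +x runs along the lane towards its clear front stop, y is across, z up. Lane floor at z = 8, inside x -150 to 150 and y -25 to 25; side walls 3 thick, tops at z = 38; front stop at the +x end, top at z = 46; low rear end, top at z = 20.
- pusher: black plastic pusher that slides only along the lane; a coil spring always drives it towards the front stop (2 N fully forward, 3.5 N at the clip, damped to about 0.1 m/s), so it follows when a bottle is taken and runs back if let go. Origin on its front face (looking to the front stop), at bench height; axes as the tray's. Fully forward the face is 10 short of the front stop; it can be drawn back 235.
- pusher_face (a point): point at the middle of the pusher's front face, 45 above the bench. The paddle is 44 wide, 6 thick, z 12 to 66; behind it a low sled and spring drum, 40 long in all, below z = 48
- pusher_grip (a point): centre of the finger grip on top of the paddle, 78 above the bench and 6 behind the front face: grip 12 thick along the lane, 38 wide across, z 64 to 92. Pinch it from above, fore-and-aft or across
- clip: bright steel max-stock clip, fixed on the rim of the lane's +y wall: 12 wide along the lane, with a flag that sticks out 27 sideways away from the lane. Origin at the middle of its width, on the wall's rim (38 above the bench); axes as the tray's. The pusher's face is in line with the clip when both have the same x along the tray.
- bottle_a: one of two alike white plastic bottles with grey caps, 115 high, 200 g or so, standing in the lane in a row pressed against the front stop by the pusher: straight body 44 in diameter up to 88, cap 27 in diameter from 99 to 115. Origin at the centre of its underside, z up through the cap. Grip the body about 75 above its underside, across the lane, clear of the lane's and the crate's walls.
- bottle_b: the other bottle, the same, the second in the row from the front stop
- crate: loose open plywood crate, 1.2 kg, 212 (x) by 143 (y) by 60 high, with 3 cells along x and 2 along y, each 64 square; walls and dividers 5 thick and 60 high, floor 5 thick. Origin at the centre of its underside; cell centres at x = -69, 0, 69 and y = -34.5, 34.5.
- tin: squat steel tin with a paper band, 52 in diameter, 45 high, already in the crate's cell at x = 69, y = 34.5; origin at the centre of its underside. It stays there.
- mug: white mug, 80 in diameter, 95 high, a bystander; origin at the centre of its underside
- tape_roll: roll of brown tape lying flat, 104 in diameter, 48 high, a bystander; origin at the centre of its underside
- parts_bin: blue plastic parts bin, 130 by 100 by 55 high, a bystander; origin at the centre of its underside
Mind the look-alikes: they are no part of the job. What is shaped like the bottle_a but green or orange is not meant.

How it is judged:
By the outcome, as a careful person would: the job done as asked, in the order asked, and still so for the second after the job is handed in, while the arm keeps its last pose, push and grip.
It also fails if it takes over 69 s, if anything falls off the work surface, if the arm or the gripper's body presses on something with over 40 N, if the wrist force passes 120 N, or if a joint passes its speed limit or range.

ROBOT

A 6-joint arm with a two-finger parallel gripper is mounted at the origin on the work surface. World frame = base frame: x ahead of the robot, y to its left, z up, the work surface at z = 0. Lengths are in m, angles in rad, forces in N, time in s.
With the tool pointing down it reaches from about 0.425 to 0.95 m from the base axis. Payload 3.5 kg.
Tool frame: the origin (TCP) lies midway between the tips of the shut fingers; the grasp point (between the pads) lies 19 mm behind it; z points along the fingers, y is the line along which they close (so a half turn about z gives the same grasp; the last joint's range is limited). The gripper opens to 85 mm and grips with 20 to 120 N. Pads are 22 mm wide; open, the fingers measure 114 mm over their backs; the gripper's body (76 mm by 85 mm) begins 54 mm behind the grasp point. The pads swing forward as they close: fully open they stand 13 mm farther back than shut.
Start: joints at [1.118, 0.286, 1.577, -0, 1.279, -0.15], TCP at [0.201, 0.644, 0.231] pointing down, gripper open.
Joint ranges: [-2.77, 2.77], [-0.9, 2.22], [0.21, 2.48], [-1.53, 4.67], [0.24, 2.81], [-2.84, 2.84]. Speed limits (rad/s): [2.79, 2.79, 3.14, 3.14, 3.14, 3.14].

INTERFACE

Orientations are given as a unit quaternion [x, y, z, w].
In Python, from station import read_state, camera, job_done, look_for, trace, spot_point gives the robot as it stands.
- The arm moves only by the tool jog_arm, never from a script. Its argument "deltas" is text: rows parted by semicolons, each of 7 numbers parted by spaces: the shift along the tool's x, y, z in m, then the turn, a rotation vector about the tool's x, y, z in rad, then the opening, from -1 (shut) to 1 (fully open). A call has exactly 5 rows; each row shifts and turns the commanded pose from where the row before left it, along the tool's axes as they then stand; what a row does not reach is not made up. A row lasts 1/12 s, in which the tool goes at most 41.7 mm and 7.16 degrees, less where a joint would pass 70% of its speed; a pose out of reach is approached as far as the arm can. A call is refused whole if a number of a shift passes 0.0417 or a number of a turn 0.125, either way. A call with a gripper value outside its range is refused whole. The fingers move at their own pace and stop on an object; "grip_force" is the grip in N (left out, the last holds). Time passes only in rows, so rows that do not move let the fingers close, or fill a call up. It gives the time, the measured TCP pose, the force, the opening and the grip force at its end, in the units of the state.
- read_state(): the state, without advancing time (a new reading comes with each control period).
- camera(name): name is "side" or "top"; returns a dict with "frame" (400x640x3 uint8, blue, green, red), "depth" (400x640 float32, m along the optical axis (not along the pixel's ray), 0 where there is no reading), "fx", "fy", "cx", "cy" (pixels), "k1" (the pictures are not rectified: a ray, as slopes to the right and down, at radius r is drawn at 1 + k1 r^2 times it, then the intrinsics apply), "R" (3x3) and "t" (3): a world point X has camera coordinates R X + t. Camera axes: x right, y down, z forward; pixel columns grow to the right and rows downward; lengths in m; the calibration is good to about 2 mm. A picture is of the moment at which its call begins.
- job_done(): hands the job in; it is judged then, once.
Trained networks look in a picture, given as the dict that the camera call returned (one of the last four; its "shot" number tells which), for a name from the list of things; names that differ only in an ending like _2 or _b are one class to them, and where a whole thing is asked for, a point or a joint stands for the part that bears it (a point fixed in the world has none). Each returns a list of dicts, best first, with "conf" (0 to 1); they miss things now and then, are a little off and sometimes report something else, mostly with a low value. They report only what shows in the picture. A call takes as long as a camera call. They do not tell look-alikes from the thing itself.
- look_for(picture, query): "box" ([left, top, right, bottom] in pixels, round what is visible of it).
- trace(picture, query): "region" (400x640 bool, what is visible of it) and "box" ([left, top, right, bottom] in pixels, round what is visible of it).
- spot_point(picture, query): "uv" ([column, row] in pixels: a listed point, or the origin of a listed thing).
The state is a dict: "time": time; "qpos": joint angles; "joint_velocities": joint speeds; "effort": joint torques, N m; "ee_pos": TCP position; "ee_rot": TCP orientation; "contact_force": force on the tool from outside, world axes, zero at the start; "torque": the same for the moment, N m; "grip_width": opening from 0.0 (shut) to 1.0 (fully open); "finger_force": force on a finger pad.
Only numpy, scipy, OpenCV 4.12 (cv2) and the standard library are available. Lean on these libraries where they do the work, as an engineer would, in place of code of your own. Each camera call takes 0.05 s, during which the arm holds its last target. There are 200 camera calls.

## Working session

There is one attempt and no reset: what is moved stays moved. The work goes in short steps, Python scripts to look and compute and a tool call to move; the robot and the scene stay as the last step left them, time stands still between calls to the robot, and variables do not carry over. Pictures are saved under pics/ and viewed, at most 10 in all, crops included, and the job is handed in when it is done.

Besides the shell and the picture viewer there is one more tool, called after "Call:" in YAML: its name, and indented under it one key for each argument. jog_arm: Moves the arm, as the interface text tells. Its arguments: {"type":"object","properties":{"deltas":{"type":"string"},"grip_force":{"type":"number"}},"required":["deltas"]}

```bash
mkdir -p pics
cat > h.py <<'E'
import numpy as np, cv2
from station import *
def K(p): return np.array([[p['fx'],0,p['cx']],[0,p['fy'],p['cy']],[0,0,1.]])
def ray(p,uv):
    s=cv2.undistortPoints(np.array([[uv]],float),K(p),np.array([p['k1'],0,0,0.]))[0,0]
    R=np.array(p['R']);t=np.array(p['t'])
    return -R.T@t, R.T@np.array([s[0],s[1],1])
def atz(p,uv,z):
    o,d=ray(p,uv); return o+d*(z-o[2])/d[2]
def cloud(p,m):
    v,u=np.nonzero(m&(p['depth']>0))
    s=cv2.undistortPoints(np.stack([u,v],1)[:,None].astype(float),K(p),np.array([p['k1'],0,0,0.]))[:,0]
    z=p['depth'][v,u]; c=np.c_[s*z[:,None],z]
    return (c-np.array(p['t']))@np.array(p['R'])
def proj(p,X):
    r,_=cv2.Rodrigues(np.array(p['R'])); return cv2.projectPoints(np.array(X,float).reshape(-1,1,3),r,np.array(p['t'],float),K(p),np.array([p['k1'],0,0,0.]))[0][:,0]
E
python3 - <<'E'
from h import *
s=read_state();print(s)
for n in('top','side'):
    p=camera(n);cv2.imwrite(f'pics/{n}0.png',p['frame'])
    print(n,np.round(-np.array(p['R']).T@p['t'],3))
    for q in('tray','pusher_grip','pusher_face','clip','bottle_a','crate','tin'):
        for d in spot_point(p,q)[:4]:print(q,np.round(d['uv'],1),round(d['conf'],2))
    for q in ('tray','clip','bottle_a','crate','pusher'):
        for d in trace(p,q)[:4]:
            c=cloud(p,d['region'])
            print('tr',q,d['box'],round(d['conf'],2),len(c), np.round(np.percentile(c,[2,50,98],axis=0),3).tolist() if len(c) else '')
E
```

```text
{'time': 0.0, 'qpos': array([ 1.11798242e+00,  2.87203994e-01,  1.57822773e+00, -2.52227459e-05,
        1.27858568e+00, -1.49991548e-01]), 'joint_velocities': array([ 0.0004889 ,  0.00140606, -0.00024619,  0.00092251, -0.00079349,
       -0.00012632]), 'effort': array([-5.10646278e-04, -4.05976903e+01, -2.92624569e+01, -2.57765951e-04,
        5.70731208e-03, -1.06800687e-05]), 'ee_pos': array([0.20096813, 0.64368003, 0.22989416]), 'ee_rot': array([ 1.50829601e-01,  9.88559033e-01, -1.16130691e-03, -3.48377721e-04]), 'contact_force': array([-0.07745443, -0.64555643, -0.28273397]), 'torque': array([ 0.00402062, -0.02379963,  0.02868244]), 'finger_force': 0.0, 'grip_width': 1.0047807880763453}
top [0.433 0.    1.102]
tray [259.7 201.7] 0.71
tray [479.8 201.4] 0.64
pusher_grip [249.4 180.5] 0.75
pusher_face [247.8 180.6] 0.62
clip [252.  185.9] 0.57
clip [246.2 204.8] 0.48
bottle_a [215.8 152.3] 0.79
bottle_a [252.1 178.3] 0.76
bottle_a [245.  160.5] 0.62
bottle_a [253.3 130.3] 0.59
crate [381.8 197.3] 0.63
tin [374.4 171.3] 0.51
tin [163.7 204.6] 0.28
tr tray [231.6, 145.6, 287.8, 262
[... 1646 characters left out ...]
[282.7, 120.3, 293.2, 151.5] 0.61 284 [[0.647, 0.259, 0.015], [0.658, 0.272, 0.082], [0.683, 0.293, 0.117]]
tr bottle_a [287.2, 141.6, 303.3, 168.6] 0.5 295 [[0.582, 0.153, 0.034], [0.599, 0.164, 0.095], [0.653, 0.269, 0.125]]
tr crate [322.0, 196.3, 418.5, 280.7] 0.85 4497 [[0.431, -0.271, 0.002], [0.535, -0.192, 0.034], [0.654, -0.103, 0.061]]
tr crate [243.2, 152.1, 314.8, 221.6] 0.2 1884 [[0.373, 0.084, 0.001], [0.497, 0.149, 0.019], [0.668, 0.191, 0.087]]
tr pusher [279.4, 152.6, 295.1, 180.9] 0.68 305 [[0.543, 0.148, 0.016], [0.572, 0.164, 0.044], [0.584, 0.188, 0.093]]
tr pusher [289.6, 140.2, 305.4, 169.1] 0.17 263 [[0.583, 0.153, 0.037], [0.598, 0.164, 0.099], [0.631, 0.189, 0.125]]
```

Run:
```python
import cv2,numpy as np
a=cv2.imread('pics/top0.png')[110:280,130:440];b=cv2.imread('pics/side0.png')[100:300,220:440]
cv2.imwrite('pics/v1.png',cv2.resize(a,None,fx=2.58,fy=2.58,interpolation=cv2.INTER_CUBIC))
cv2.imwrite('pics/v2.png',cv2.resize(b,None,fx=3,fy=3,interpolation=cv2.INTER_CUBIC)[:600])
```

```text
(no output)
```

View pics/v1.png

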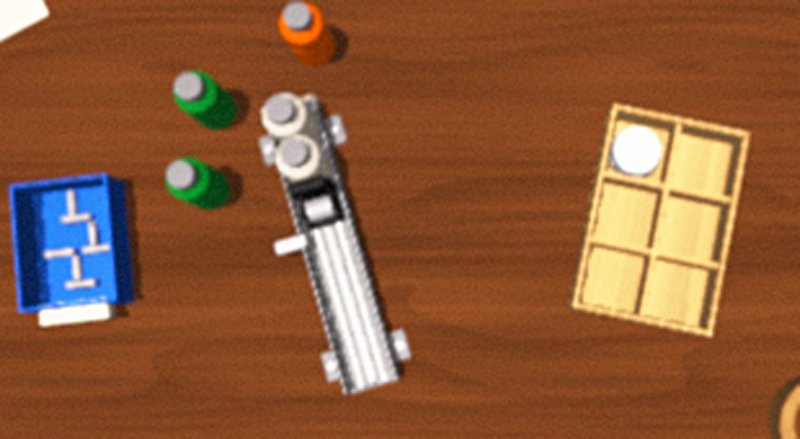

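View pics/v2.png

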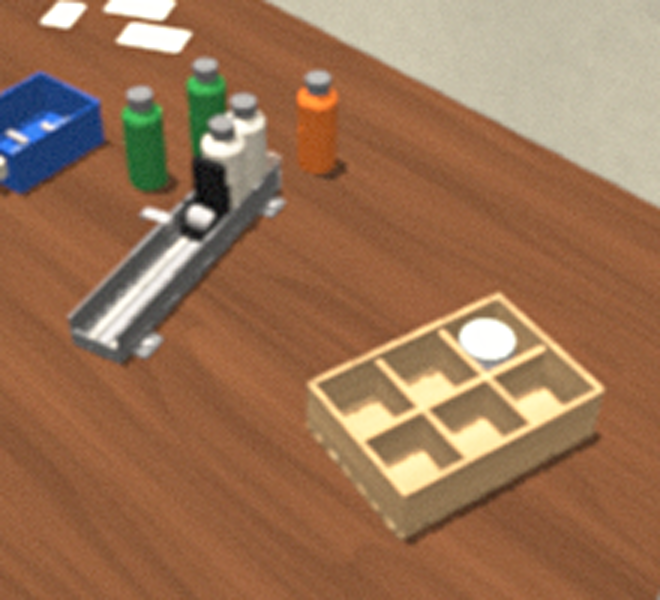

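The top view shows white bottles at crop (285,110) and (297,155), the pusher at (320,200), the clip flag at (290,244) and the crate on the right with the tin in its upper-left cell. The green and orange bottles are decoys. Next I'll fit the poses.

Run:
```python
from h import *
p=camera('top')
def best(q,u):
    return min(trace(p,q),key=lambda d:np.hypot((d['box'][0]+d['box'][2])/2-u[0],(d['box'][1]+d['box'][3])/2-u[1]))
def rect(c):
    (x,y),(w,h),a=cv2.minAreaRect((c[:,:2]*1000).astype(np.float32));b=cv2.boxPoints(((x,y),(w,h),a));return np.round([x,y,w,h,a],1),b.round(0).tolist()
t=best('tray',(260,203));c=cloud(p,t['region']); 
for lo,hi in((.03,.05),(.0,.05)):
    k=c[(c[:,2]>lo)&(c[:,2]<hi)];print('tray',len(k),rect(k))
# inner floor strip points
k=c[(c[:,2]>.004)&(c[:,2]<.016)&(c[:,0]<.54)];v=np.linalg.svd(k[:,:2]-k[:,:2].mean(0),full_matrices=False)[2][0];print('floor',k.mean(0).round(4),np.degrees(np.arctan2(v[1],v[0])))
t=best('crate',(386,194));c=cloud(p,t['region']);k=c[c[:,2]>.045];print('crate',len(k),rect(k))
for b in [d for d in trace(p,'bottle_a')]:
    c=cloud(p,b['region']);k=c[c[:,2]>np.percentile(c[:,2],97)-.007]
    m=best;print('bot',b['box'],len(k),k.mean(0).round(4),((k.min(0)+k.max(0))/2).round(4))
for d in spot_point(p,'clip'):print('clip',d['uv'],atz(p,d['uv'],.038).round(4))
for d in spot_point(p,'pusher_grip'):print('grip',d['uv'],atz(p,d['uv'],.078).round(4))
for d in spot_point(p,'tray'):print('tray',d['uv'],atz(p,d['uv'],0).round(4))
for uv in ((236.5,206.0),(248.5,203)):print('flag by eye',atz(p,uv,.038).round(4))
s=camera('side')
for d in spot_point(s,'clip'):print('clip side',d['uv'],atz(s,d['uv'],.038).round(4))
for d in spot_point(s,'pusher_grip'):print('grip',d['uv'],atz(s,d['uv'],.078).round(4))
for d in spot_point(s,'crate'):print('crate',d['uv'],atz(s,d['uv'],0.0).round(4))
for d in spot_point(s,'bottle_a'):print('bot',d['uv'],atz(s,d['uv'],0.008).round(4))
cv2.imwrite('pics/v3.png',cv2.resize(p['frame'][140:270,220:300],None,fx=4.6,fy=4.6,interpolation=cv2.INTER_CUBIC))
```

```text
tray 435 (array([524.8, 153. , 305.5,  56.9,  16.8]), [[370.0, 136.0], [387.0, 82.0], [679.0, 170.0], [663.0, 224.0]])
tray 2203 (array([524.3, 153.4, 306.8,  91.7,  16.9]), [[364.0, 153.0], [391.0, 65.0], [684.0, 154.0], [658.0, 242.0]])
floor [0.4576 0.134  0.0084] -162.27340044879307
crate 1072 (array([ 547. , -186.9,  144.1,  212.5,   77.9]), [[428.0, -235.0], [636.0, -280.0], [666.0, -139.0], [458.0, -94.0]])
bot [196.6, 137.7, 220.2, 163.1] 93 [0.6694 0.2788 0.1151] [0.6694 0.279  0.1152]
bot [236.8, 165.1, 259.4, 180.0] 95 [0.6048 0.1757 0.123 ] [0.6053 0.1761 0.1226]
bot [192.8, 168.7, 221.6, 193.4] 95 [0.5849 0.2841 0.1152] [0.5847 0.2841 0.1154]
bot [239.3, 111.3, 259.7, 132.5] 84 [0.7386 0.1763 0.115 ] [0.7391 0.1772 0.1153]
bot [230.5, 145.3, 255.3, 164.5] 92 [0.6462 0.1898 0.1233] [0.6461 0.1893 0.1232]
bot [233.2, 147.5, 287.5, 260.2] 81 [0.5771 0.1681 0.0907] [0.5766 0.1684 0.0892]
clip [245.2, 163.4] [0.6329 0.1857 0.038 ]
clip [247.6, 203.1] [0.5262 0.1778 0.038 ]
grip [252.1, 180.9] [0.5798 0.1603 0.078 ]
grip [385.0, 195.3] [ 0.5417 -0.1806  0.078 ]
grip [245.1, 158.3] [0.6387 0.1792 0.078 ]
tray [259.9, 203.0] [0.5297 0.1503 0.    ]
flag by eye [0.5186 0.2071 0.038 ]
flag by eye [0.5264 0.1754 0.038 ]
clip side [273.7, 174.3] [0.5188 0.1806 0.038 ]
grip [284.9, 159.0] [0.5614 0.1739 0.078 ]
crate [368.1, 241.6] [ 0.548  -0.1781  0.    ]
bot [327.9, 154.0] [0.7404 0.165  0.008 ]
bot [267.0, 157.6] [0.5797 0.2936 0.008 ]
bot [294.4, 173.3] [0.5908 0.1676 0.008 ]
bot [291.6, 149.6] [0.6688 0.2699 0.008 ]
bot [298.0, 162.1] [0.6379 0.2027 0.008 ]
```

View pics/v3.png

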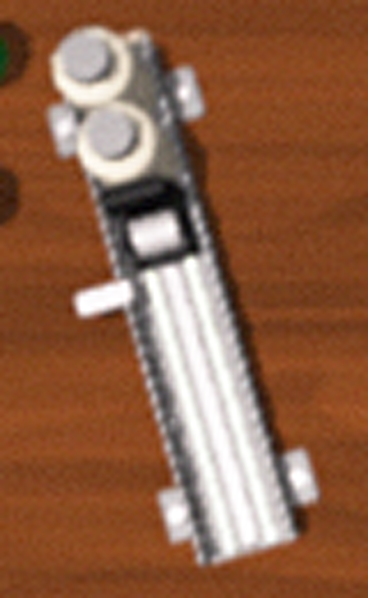

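The lane is centred at (0.5247, 0.153) with a yaw of 16.85°, and the bottles and pusher agree with that. The crate is at (0.547, -0.187) with a yaw of -12.1°. I'll turn the tool to the lane axes and go above the rear bottle.

Call:
jog_arm:
  deltas: "0 0 0 0 0 -0.12 1; 0 0 0 0 0 -0.12 1; 0 0 0 0 0 -0.12 1; 0 0 0 0 0 -0.12 1; 0 0 0 0 0 -0.117 1"
  grip_force: 40

```text
time: 2.32
ee_pos: [0.2012, 0.6443, 0.2313]
ee_rot: [-0.15, 0.989, -0.0, 0.0]
contact_force: [-0.0, -0.7, 0.1]
grip_width: 1.005
finger_force: 0.0
```

Call:
jog_arm:
  deltas: "-0.0167 -0.0376 0 0 0 0 1; -0.0167 -0.0376 0 0 0 0 1; -0.0167 -0.0376 0 0 0 0 1; -0.0167 -0.0376 0 0 0 0 1; -0.0167 -0.0376 0 0 0 0 1"

```text
time: 2.73
ee_pos: [0.3365, 0.4872, 0.2315]
ee_rot: [-0.147, 0.989, 0.0, 0.0]
contact_force: [1.0, 0.3, 0.1]
grip_width: 0.999
finger_force: 0.0
```

Call:
jog_arm:
  deltas: "-0.0167 -0.0376 0 0 0 0 1; -0.0167 -0.0376 0 0 0 0 1; -0.0167 -0.0376 0 0 0 0 1; -0.0167 -0.0376 0 0 0 0 1; -0.0167 -0.0376 0 0 0 0 1"

```text
time: 3.15
ee_pos: [0.4711, 0.3312, 0.2317]
ee_rot: [-0.147, 0.989, 0.0, 0.0]
contact_force: [-0.1, 0.5, -0.3]
grip_width: 0.998
finger_force: 0.0
```

Call:
jog_arm:
  deltas: "-0.0167 -0.0376 0 0 0 0 1; -0.0167 -0.0376 0 0 0 0 1; -0.0167 -0.0376 0 0 0 0 1; -0.0167 -0.0376 0 0 0 0 1; -0.0167 -0.0376 0 0 0 0 1"

```text
time: 3.57
ee_pos: [0.6056, 0.1754, 0.2316]
ee_rot: [-0.146, 0.989, 0.0, 0.0]
contact_force: [0.1, 1.6, 0.6]
grip_width: 1.002
finger_force: 0.0
```

Call:
jog_arm:
  deltas: "0 0 0 0 0 0 1; 0 0 0 0 0 0 1; 0 0 0 0 0 0 1; 0 0 0 0 0 0 1; 0 0 0 0 0 0 1"

```text
time: 3.98
ee_pos: [0.6037, 0.1785, 0.2314]
ee_rot: [-0.148, 0.989, 0.0, -0.0]
contact_force: [-0.8, -0.3, -0.6]
grip_width: 1.001
finger_force: 0.0
```

```bash
cat >> h.py <<'E'
from scipy.spatial.transform import Rotation as Ro
TC=np.array([.5247,.153]);TA=np.radians(16.85);CC=np.array([.547,-.187]);CA=np.radians(-12.1)
def w(c,a,x,y): return c+np.array([np.cos(a)*x-np.sin(a)*y,np.sin(a)*x+np.cos(a)*y])
def to(x,y,z,yaw=None):
    s=read_state();r=Ro.from_quat(s['ee_rot']);d=r.inv().apply(np.array([x,y,z])-s['ee_pos'])
    Y=r.apply([0,1,0]);a=np.degrees(np.arctan2(Y[1],Y[0]))
    print('t',round(s['time'],2),'pos',s['ee_pos'].round(4),'yaw',a.round(2),'tilt',r.apply([0,0,1]).round(3),'delta tool',d.round(4),'turn z',None if yaw is None else round(-np.radians((yaw-a+90)%180-90),3),'q',s['qpos'].round(2),'F',s['contact_force'].round(1),'w',s['grip_width'],s['finger_force'])
E
python3 - <<'E'
from h import *
x,y=w(TC,TA,.084,0);print(x,y);to(x,y,.065,106.85)
E
```

```text
0.6050936200383858 0.17734883687414366
t 3.98 pos [0.6037 0.1785 0.2314] yaw 106.97 tilt [-0.  0. -1.] delta tool [-0.001  -0.0016  0.1664] turn z 0.002 q [ 0.13  0.19  1.69  0.    1.26 -1.74] F [-0.8 -0.3 -0.6] w 1.0009936881708092 0.0
```

Call:
jog_arm:
  deltas: "-0.001 -0.0016 0.03 0 0 0 1; 0 0 0.03 0 0 0 1; 0 0 0.03 0 0 0 1; 0 0 0.03 0 0 0 1; 0 0 0.02 0 0 0 1"

```text
time: 4.4
ee_pos: [0.6035, 0.1771, 0.0882]
ee_rot: [-0.148, 0.989, 0.0, -0.002]
contact_force: [-1.0, -0.0, -0.3]
grip_width: 0.999
finger_force: 0.0
```

Call:
jog_arm:
  deltas: "0 0 0.016 0 0 0 1; 0 0 0.01 0 0 0 1; 0 0 0 0 0 0 0.2; 0 0 0 0 0 0 -0.5; 0 0 0 0 0 0 -1"
  grip_force: 40

```text
time: 4.82
ee_pos: [0.6069, 0.1765, 0.067]
ee_rot: [-0.147, 0.989, -0.0, 0.001]
contact_force: [0.4, 0.5, 0.9]
grip_width: 0.604
finger_force: 0.0
```

Call:
jog_arm:
  deltas: "0 0 0 0 0 0 -1; 0 0 0 0 0 0 -1; 0 0 0 0 0 0 -1; 0 0 0 0 0 0 -1; 0 0 0 0 0 0 -1"

```text
time: 5.23
ee_pos: [0.6072, 0.1764, 0.0675]
ee_rot: [-0.146, 0.989, 0.0, 0.002]
contact_force: [-0.8, 1.7, 4.9]
grip_width: 0.5
finger_force: 41.1
```

Run:
```python
from h import *
to(.605,.177,.065)
for c in((-.069,.0345),(-.069,-.0345),(0,-.0345),(0,.0345)):print(c,w(CC,CA,*c))
```

```text
t 5.23 pos [0.6072 0.1764 0.0675] yaw 106.85 tilt [ 0.003  0.001 -1.   ] delta tool [0.0019 0.0012 0.0025] turn z None q [ 0.12  0.37  1.79  0.    0.98 -1.74] F [-0.8  1.7  4.9] w 0.5001382976951296 41.125720895433915
(-0.069, 0.0345) [ 0.4867648 -0.1388028]
(-0.069, -0.0345) [ 0.47230112 -0.20626984]
(0, -0.0345) [ 0.53976816 -0.22073352]
(0, 0.0345) [ 0.55423184 -0.15326648]
```

Call:
jog_arm:
  deltas: "0 0 -0.02 0 0 0 -1; 0 0 -0.04 0 0 0 -1; 0 0 -0.04 0 0 0 -1; 0 0 -0.04 0 0 0 -1; 0 0 -0.03 0 0 0 -1"

```text
time: 5.65
ee_pos: [0.6065, 0.1757, 0.2387]
ee_rot: [-0.147, 0.989, -0.0, 0.002]
contact_force: [1.3, -0.0, -1.6]
grip_width: 0.504
finger_force: 41.4
```

Call:
jog_arm:
  deltas: "0 0 -0.02 0 0 0 -1; 0.01 -0.0137 0 0 0 0 -1; 0.02 -0.0273 0 0 0 0 -1; 0.02 -0.0273 0 0 0 0 -1; 0.02 -0.0273 0 0 0 0 -1"

```text
time: 6.07
ee_pos: [0.5647, 0.0625, 0.253]
ee_rot: [-0.147, 0.989, -0.0, -0.002]
contact_force: [-0.2, -1.4, -2.1]
grip_width: 0.505
finger_force: 41.4
```

Call:
jog_arm:
  deltas: "0.02 -0.0273 0 0 0 0 -1; 0.02 -0.0273 0 0 0 0 -1; 0.02 -0.0273 0 0 0 0 -1; 0.02 -0.0273 0 0 0 0 -1; 0.02 -0.0273 0 0 0 0 -1"

```text
time: 6.48
ee_pos: [0.5082, -0.0972, 0.253]
ee_rot: [-0.146, 0.989, 0.0, -0.002]
contact_force: [1.9, -0.8, -2.2]
grip_width: 0.506
finger_force: 41.4
```

Call:
jog_arm:
  deltas: "0.02 -0.0273 0 0 0 0 -1; 0.02 -0.0273 0 0 0 0 -1; 0.02 -0.0273 0 0 0 0 -1; 0.01 -0.0137 0 0 0 0 -1; 0 0 0 0 0 0.1 -1"

```text
time: 6.9
ee_pos: [0.4685, -0.2106, 0.253]
ee_rot: [-0.094, 0.996, 0.0, -0.002]
contact_force: [-0.9, 1.0, -1.4]
grip_width: 0.503
finger_force: 41.4
```

Call:
jog_arm:
  deltas: "0 0 0 0 0 0.1 -1; 0 0 0 0 0 0.1 -1; 0 0 0 0 0 0.1 -1; 0 0 0 0 0 0.1 -1; 0 0 0 0 0 0 -1"

```text
time: 7.32
ee_pos: [0.4697, -0.2073, 0.253]
ee_rot: [0.104, 0.995, 0.001, -0.002]
contact_force: [0.1, 0.8, -0.8]
grip_width: 0.5
finger_force: 41.5
```

Run:
```python
from h import *
to(.4723,-.2063,.0645,77.9)
p=camera('side');cv2.imwrite('pics/s1.png',cv2.resize(p['frame'][80:300,220:450],None,fx=2.7,fy=2.7))
```

```text
t 7.32 pos [ 0.4697 -0.2073  0.253 ] yaw 78.07 tilt [-0.003  0.002 -1.   ] delta tool [-0.003   0.0013  0.1885] turn z 0.003 q [-0.61 -0.09  1.94 -0.    1.29 -1.98] F [ 0.1  0.8 -0.8] w 0.49968519645729004 41.45610488172679
```

View pics/s1.png

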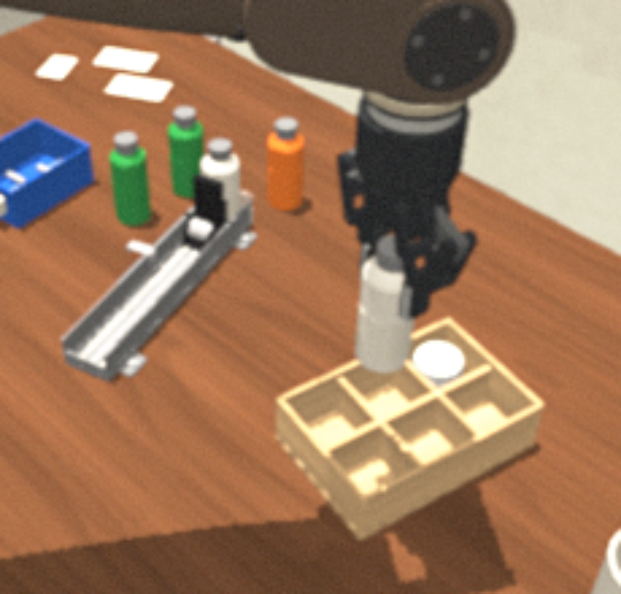

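The bottle is held upright over the crate, the pusher has pushed the other bottle to the front stop, and the left-hand cell is free. Lowering.

Call:
jog_arm:
  deltas: "-0.0045 0.0013 0.02 0 0 0 -1; 0 0 0.035 0 0 0 -1; 0 0 0.035 0 0 0 -1; 0 0 0.035 0 0 0 -1; 0 0 0.03 0 0 0 -1"

```text
time: 7.78
ee_pos: [0.4743, -0.2062, 0.0972]
ee_rot: [0.101, 0.995, 0.001, -0.001]
contact_force: [0.3, -0.1, -2.3]
grip_width: 0.503
finger_force: 41.5
```

Call:
jog_arm:
  deltas: "0 0 0.015 0 0 0 -1; 0 0 0.01 0 0 0 -1; 0 0 0.004 0 0 0 -1; 0 0 0.002 0 0 0 -1; 0 0 0 0 0 0 -1"

```text
time: 8.2
ee_pos: [0.4765, -0.2074, 0.07]
ee_rot: [0.102, 0.995, -0.0, 0.001]
contact_force: [-0.2, 0.0, -1.8]
grip_width: 0.503
finger_force: 41.5
```

Call:
jog_arm:
  deltas: "0 0 0 0 0 0 -1; 0 0 0 0 0 0 -1; 0 0 0 0 0 0 -1; 0 0 0 0 0 0 -1; 0 0 0 0 0 0 -1"

```text
time: 8.62
ee_pos: [0.4762, -0.2071, 0.0698]
ee_rot: [0.103, 0.995, -0.0, 0.0]
contact_force: [-0.1, -0.5, -1.7]
grip_width: 0.502
finger_force: 41.5
```

Run:
```python
from h import *
to(.4723,-.2063,.0645,77.9)
```

```text
t 8.62 pos [ 0.4762 -0.2071  0.0698] yaw 78.22 tilt [ 0.001 -0.001 -1.   ] delta tool [ 0.004  -0.      0.0053] turn z 0.006 q [-0.61  0.14  2.07 -0.    0.93 -1.97] F [-0.1 -0.5 -1.7] w 0.501674573445893 41.51614380454703
```

Call:
jog_arm:
  deltas: "0.002 0 0.0015 0 0 0 -1; 0 0 0.0015 0 0 0 -1; 0 0 0 0 0 0 -1; 0 0 0.001 0 0 0 -1; 0 0 0 0 0 0 -1"

```text
time: 9.03
ee_pos: [0.4739, -0.2065, 0.0651]
ee_rot: [0.103, 0.995, 0.0, -0.0]
contact_force: [0.4, -0.1, -2.0]
grip_width: 0.504
finger_force: 41.5
```

Call:
jog_arm:
  deltas: "0 0 0.001 0 0 0 -1; 0 0 0 0 0 0 -1; 0 0 0 0 0 0 -1; 0 0 0 0 0 0 -1; 0 0 0 0 0 0 -1"

```text
time: 9.45
ee_pos: [0.4742, -0.2067, 0.0645]
ee_rot: [0.103, 0.995, -0.0, 0.0]
contact_force: [0.5, 0.3, -0.7]
grip_width: 0.502
finger_force: 41.6
```

Call:
jog_arm:
  deltas: "0 0 0.001 0 0 0 -1; 0 0 0 0 0 0 -1; 0 0 0 0 0 0 -1; 0 0 0 0 0 0 -1; 0 0 0 0 0 0 -1"

```text
time: 9.87
ee_pos: [0.4745, -0.2067, 0.0645]
ee_rot: [0.103, 0.995, -0.0, 0.0]
contact_force: [-2.4, 1.5, 5.6]
grip_width: 0.504
finger_force: 42.2
```

Call:
jog_arm:
  deltas: "0 0 0 0 0 0 0.1; 0 0 0 0 0 0 0.3; 0 0 0 0 0 0 0.5; 0 0 0 0 0 0 0.5; 0 0 -0.01 0 0 0 0.5"

```text
time: 10.28
ee_pos: [0.4725, -0.2055, 0.0715]
ee_rot: [0.103, 0.995, 0.001, -0.002]
contact_force: [-0.7, 0.2, -0.5]
grip_width: 0.751
finger_force: 0.0
```

Call:
jog_arm:
  deltas: "0 0 -0.03 0 0 0 0.5; 0 0 -0.04 0 0 0 0.5; 0 0 -0.04 0 0 0 0.5; 0 0 -0.04 0 0 -0.1 1; 0 0 -0.02 0 0 -0.1 1"

```text
time: 10.7
ee_pos: [0.4757, -0.2076, 0.2503]
ee_rot: [0.0, 1.0, -0.003, 0.004]
contact_force: [0.8, -0.6, 0.9]
grip_width: 0.99
finger_force: 0.0
```

Call:
jog_arm:
  deltas: "0 0 0 0 0 -0.1 1; 0 0 0 0 0 -0.1 1; 0 0 0 0 0 -0.1 1; -0.0233 0.0275 0 0 0 0 1; -0.0233 0.0275 0 0 0 0 1"

```text
time: 11.12
ee_pos: [0.5026, -0.1409, 0.2443]
ee_rot: [-0.145, 0.989, -0.0, 0.0]
contact_force: [-0.3, -0.1, -0.4]
grip_width: 0.998
finger_force: 0.0
```

Call:
jog_arm:
  deltas: "-0.0233 0.0275 0 0 0 0 1; -0.0233 0.0275 0 0 0 0 1; -0.0233 0.0275 0 0 0 0 1; -0.0233 0.0275 0 0 0 0 1; -0.0233 0.0275 0 0 0 0 1"

```text
time: 11.53
ee_pos: [0.5747, 0.0268, 0.2442]
ee_rot: [-0.147, 0.989, -0.0, 0.0]
contact_force: [0.5, -0.7, 0.0]
grip_width: 1.0
finger_force: 0.0
```

Call:
jog_arm:
  deltas: "-0.0233 0.0275 0 0 0 0 1; -0.0233 0.0275 0 0 0 0 1; -0.0233 0.0275 0 0 0 0 1; -0.0233 0.0275 0 0 0 0 1; -0.0233 0.0275 0 0 0 0 1"

```text
time: 11.95
ee_pos: [0.6462, 0.1922, 0.2441]
ee_rot: [-0.147, 0.989, -0.0, 0.0]
contact_force: [0.4, -1.4, 0.7]
grip_width: 0.998
finger_force: 0.0
```

Call:
jog_arm:
  deltas: "0 0 0 0 0 0 1; 0 0 0 0 0 0 1; 0 0 0 0 0 0 1; 0 0 0 0 0 0 1; 0 0 0 0 0 0 1"

```text
time: 12.37
ee_pos: [0.6457, 0.1891, 0.2437]
ee_rot: [-0.146, 0.989, -0.0, 0.0]
contact_force: [-0.4, 0.4, -0.2]
grip_width: 1.001
finger_force: 0.0
```

Run:
```python
from h import *
x,y=w(TC,TA,.128,0);print(x,y);to(x,y,.066,106.85)
p=camera('side');cv2.imwrite('pics/s2.png',cv2.resize(p['frame'][80:300,220:450],None,fx=2.7,fy=2.7))
for b in trace(p,'bottle_a'):
    c=cloud(p,b['region'])
    if len(c)>50:k=c[c[:,2]>np.percentile(c[:,2],97)-.007];print('bot',b['box'],b['conf'],len(k),k.mean(0).round(4))
```

```text
0.6472045638680165 0.19010298952250462
t 12.37 pos [0.6457 0.1891 0.2437] yaw 106.76 tilt [ 0. -0. -1.] delta tool [-0.0017  0.0006  0.1777] turn z -0.002 q [ 0.13  0.27  1.57 -0.    1.3  -1.73] F [-0.4  0.4 -0.2] w 1.0006837641213895 0.0
bot [316.9, 124.9, 329.8, 153.7] 0.96 28 [0.7352 0.173  0.1143]
bot [350.1, 229.7, 367.9, 262.9] 0.69 83 [ 0.4689 -0.2067  0.12  ]
bot [260.7, 128.3, 276.0, 166.9] 0.69 44 [0.5822 0.2843 0.115 ]
bot [285.5, 119.1, 296.1, 151.3] 0.58 32 [0.6678 0.2781 0.1146]
bot [291.6, 131.0, 306.5, 160.6] 0.47 35 [0.6425 0.188  0.1232]
```

View pics/s2.png

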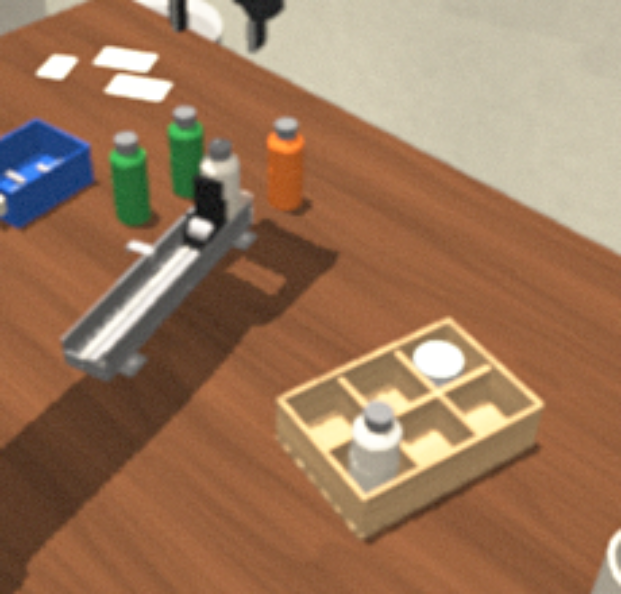

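The first bottle stands upright in its cell, at about (378,450), and the last one is at the front stop at (220,175). Grasping it.

Call:
jog_arm:
  deltas: "-0.0015 0.0005 0.03 0 0 0 1; 0 0 0.035 0 0 0 1; 0 0 0.035 0 0 0 1; 0 0 0.03 0 0 0 1; 0 0 0.02 0 0 0 1"

```text
time: 12.88
ee_pos: [0.6451, 0.1902, 0.0895]
ee_rot: [-0.146, 0.989, 0.0, -0.003]
contact_force: [0.8, 0.1, -1.1]
grip_width: 0.999
finger_force: 0.0
```

Call:
jog_arm:
  deltas: "0 0 0.017 0 0 0 1; 0 0 0.01 0 0 0 1; 0 0 0 0 0 0 0.2; 0 0 0 0 0 0 -0.5; 0 0 0 0 0 0 -1"
  grip_force: 40

```text
time: 13.3
ee_pos: [0.6484, 0.1912, 0.0682]
ee_rot: [-0.146, 0.989, -0.0, 0.002]
contact_force: [-0.0, 0.0, 1.1]
grip_width: 0.603
finger_force: 0.0
```

Call:
jog_arm:
  deltas: "0 0 0 0 0 0 -1; 0 0 0 0 0 0 -1; 0 0 0 0 0 0 -1; 0 0 0 0 0 0 -1; 0 0 0 0 0 0 -1"

```text
time: 13.72
ee_pos: [0.6486, 0.1915, 0.0687]
ee_rot: [-0.147, 0.989, -0.0, 0.002]
contact_force: [-0.8, -0.1, 5.5]
grip_width: 0.503
finger_force: 41.3
```

Run:
```python
from h import *
x,y=w(TC,TA,.128,0);to(x,y,.066,106.85)
```

```text
t 13.72 pos [0.6486 0.1915 0.0687] yaw 106.87 tilt [ 0.004  0.    -1.   ] delta tool [ 0.0017 -0.0009  0.0027] turn z 0.0 q [ 0.14  0.45  1.68 -0.    1.01 -1.73] F [-0.8 -0.1  5.5] w 0.5029104308530933 41.27356847107876
```

Call:
jog_arm:
  deltas: "0 0 -0.02 0 0 0 -1; 0 0 -0.04 0 0 0 -1; 0 0 -0.04 0 0 0 -1; 0 0 -0.04 0 0 0 -1; 0 0 -0.03 0 0 0 -1"

```text
time: 14.13
ee_pos: [0.6476, 0.1915, 0.2398]
ee_rot: [-0.147, 0.989, 0.0, 0.002]
contact_force: [0.7, 0.3, -0.7]
grip_width: 0.503
finger_force: 41.5
```

Call:
jog_arm:
  deltas: "0 0 -0.02 0 0 0 -1; 0.0095 -0.0151 0 0 0 0 -1; 0.019 -0.0303 0 0 0 0 -1; 0.019 -0.0303 0 0 0 0 -1; 0.019 -0.0303 0 0 0 0 -1"

```text
time: 14.55
ee_pos: [0.6123, 0.0691, 0.2538]
ee_rot: [-0.147, 0.989, 0.0, -0.002]
contact_force: [0.5, -1.1, -1.3]
grip_width: 0.501
finger_force: 41.4
```

Call:
jog_arm:
  deltas: "0.019 -0.0303 0 0 0 0 -1; 0.019 -0.0303 0 0 0 0 -1; 0.019 -0.0303 0 0 0 0 -1; 0.019 -0.0303 0 0 0 0 -1; 0.019 -0.0303 0 0 0 0 -1"

```text
time: 14.97
ee_pos: [0.565, -0.1037, 0.2539]
ee_rot: [-0.147, 0.989, 0.001, -0.002]
contact_force: [1.5, -0.6, -1.7]
grip_width: 0.502
finger_force: 41.4
```

Call:
jog_arm:
  deltas: "0.019 -0.0303 0 0 0 0 -1; 0.0095 -0.0151 0 0 0 0 -1; 0 0 0 0 0 0.1 -1; 0 0 0 0 0 0.1 -1; 0 0 0 0 0 0.1 -1"

```text
time: 15.38
ee_pos: [0.5514, -0.1545, 0.2537]
ee_rot: [0.006, 1.0, 0.001, -0.002]
contact_force: [0.3, -0.6, -1.2]
grip_width: 0.501
finger_force: 41.4
```

Call:
jog_arm:
  deltas: "0 0 0 0 0 0.1 -1; 0 0 0 0 0 0.1 -1; 0 0 0 0 0 0 -1; 0 0 0 0 0 0 -1; 0 0 0 0 0 0 -1"

```text
time: 15.8
ee_pos: [0.5524, -0.1537, 0.2551]
ee_rot: [0.102, 0.995, 0.0, -0.001]
contact_force: [0.3, -0.4, -1.3]
grip_width: 0.507
finger_force: 41.4
```

Run:
```python
from h import *
to(.5542,-.1533,.0657,77.9)
```

```text
t 15.8 pos [ 0.5524 -0.1537  0.2551] yaw 78.32 tilt [-0.002  0.001 -1.   ] delta tool [-0.0021  0.0007  0.1894] turn z 0.007 q [-0.45  0.05  1.81 -0.    1.29 -1.82] F [ 0.3 -0.4 -1.3] w 0.5065994765898462 41.44652563612908
```

Call:
jog_arm:
  deltas: "-0.001 0.0005 0.02 0 0 0 -1; 0 0 0.035 0 0 0 -1; 0 0 0.035 0 0 0 -1; 0 0 0.035 0 0 0 -1; 0 0 0.03 0 0 0 -1"

```text
time: 16.22
ee_pos: [0.5532, -0.153, 0.0987]
ee_rot: [0.102, 0.995, 0.0, -0.001]
contact_force: [-0.4, -0.1, -2.1]
grip_width: 0.504
finger_force: 41.5
```

Call:
jog_arm:
  deltas: "0 0 0.015 0 0 0 -1; 0 0 0.01 0 0 0 -1; 0 0 0.006 0 0 0 -1; 0 0 0.003 0 0 0 -1; 0 0 0 0 0 0 -1"

```text
time: 16.63
ee_pos: [0.5548, -0.1537, 0.0678]
ee_rot: [0.102, 0.995, -0.0, 0.0]
contact_force: [-0.1, -0.4, -1.8]
grip_width: 0.505
finger_force: 41.4
```

Call:
jog_arm:
  deltas: "0 0 0.001 0 0 0 -1; 0 0 0 0 0 0 -1; 0 0 0 0 0 0 -1; 0 0 0 0 0 0 -1; 0 0 0 0 0 0 -1"

```text
time: 17.05
ee_pos: [0.5546, -0.1535, 0.0669]
ee_rot: [0.103, 0.995, -0.0, 0.0]
contact_force: [0.2, 0.5, -1.7]
grip_width: 0.5
finger_force: 41.4
```

Call:
jog_arm:
  deltas: "0 0 0.001 0 0 0 -1; 0 0 0 0 0 0 -1; 0 0 0 0 0 0 -1; 0 0 0.0005 0 0 0 -1; 0 0 0 0 0 0 -1"

```text
time: 17.47
ee_pos: [0.5547, -0.1536, 0.0657]
ee_rot: [0.103, 0.995, -0.0, 0.0]
contact_force: [-0.5, 1.1, 4.2]
grip_width: 0.503
finger_force: 41.8
```

Call:
jog_arm:
  deltas: "0 0 0.0005 0 0 0 -1; 0 0 0 0 0 0 -1; 0 0 0 0 0 0 -1; 0 0 0 0 0 0 -1; 0 0 0 0 0 0 -1"

```text
time: 17.88
ee_pos: [0.5548, -0.1536, 0.0657]
ee_rot: [0.103, 0.995, -0.0, 0.0]
contact_force: [-1.8, 0.7, 7.3]
grip_width: 0.5
finger_force: 42.2
```

Bottom contact confirmed. Releasing, then going above the pusher with the tool turned to pinch its grip fore-and-aft.

Call:
jog_arm:
  deltas: "0 0 0 0 0 0 0.1; 0 0 0 0 0 0 0.3; 0 0 0 0 0 0 0.5; 0 0 0 0 0 0 0.5; 0 0 -0.01 0 0 0 0.5"

```text
time: 18.3
ee_pos: [0.5525, -0.1527, 0.0721]
ee_rot: [0.103, 0.995, 0.001, -0.002]
contact_force: [-0.5, -0.0, -0.7]
grip_width: 0.75
finger_force: 0.0
```

Call:
jog_arm:
  deltas: "0 0 -0.03 0 0 0 0.5; 0 0 -0.04 0 0 0 0.5; 0 0 -0.04 0 0 0 0.5; 0 0 -0.04 0 0 0.119 0.5; 0 0 0 0 0 0.119 0.5"

```text
time: 18.72
ee_pos: [0.5587, -0.1554, 0.2361]
ee_rot: [0.223, 0.975, -0.002, 0.009]
contact_force: [1.2, -0.0, 1.3]
grip_width: 0.752
finger_force: 0.0
```

Call:
jog_arm:
  deltas: "0 0 0 0 0 0.119 0.5; 0 0 0 0 0 0.119 0.5; 0 0 0 0 0 0.119 0.5; 0 0 0 0 0 0.119 0.5; 0 0 0 0 0 0.119 0.5"

```text
time: 19.13
ee_pos: [0.5542, -0.1534, 0.225]
ee_rot: [0.499, 0.867, -0.0, 0.0]
contact_force: [1.1, 0.5, -0.4]
grip_width: 0.747
finger_force: 0.0
```

Call:
jog_arm:
  deltas: "0 0 0 0 0 0.119 0.5; 0 0 0 0 0 0.119 0.5; 0.03 0.0194 0 0 0 0 0.2; 0.03 0.0194 0 0 0 0 0.2; 0.03 0.0194 0 0 0 0 0.2"

```text
time: 19.55
ee_pos: [0.5841, -0.0498, 0.2251]
ee_rot: [0.597, 0.802, 0.0, 0.0]
contact_force: [0.5, -0.4, -0.4]
grip_width: 0.598
finger_force: 0.0
```

Call:
jog_arm:
  deltas: "0.03 0.0194 0 0 0 0 0.2; 0.03 0.0194 0 0 0 0 0.2; 0.03 0.0194 0 0 0 0 0.2; 0.03 0.0194 0 0 0 0 0.2; 0 0 0 0 0 0 0.2"

```text
time: 19.97
ee_pos: [0.624, 0.0925, 0.225]
ee_rot: [0.594, 0.805, 0.001, -0.0]
contact_force: [-0.3, -0.5, -0.6]
grip_width: 0.599
finger_force: 0.0
```

Run:
```python
from h import *
x,y=w(TC,TA,.134,0);print(x,y);to(x,y,.062,16.85)
p=camera('side');cv2.imwrite('pics/s3.png',cv2.resize(p['frame'][80:300,220:450],None,fx=2.7,fy=2.7))
p=camera('top');cv2.imwrite('pics/t3.png',p['frame'])
f=p['frame']
# clip flag: bright low-saturation pixels near it
hsv=cv2.cvtColor(f,cv2.COLOR_BGR2HSV);m=np.zeros(f.shape[:2],bool);m[198:212,232:249]=True
m&=(hsv[...,1]<70)&(hsv[...,2]>150)
n,l,st,ce=cv2.connectedComponentsWithStats(m.astype(np.uint8))
for i in range(1,n):
    if st[i,4]>8:
        P=atz(p,ce[i],.038)[:2]-TC;print('flag',st[i],ce[i],'lane',(P@[np.cos(TA),np.sin(TA)]).round(4),(P@[-np.sin(TA),np.cos(TA)]).round(4))
for q,z in(('clip',.038),('pusher_grip',.078),('pusher_face',.045)):
    for d in spot_point(p,q)[:2]:
        P=atz(p,d['uv'],z)[:2]-TC;print(q,d['uv'],d['conf'],(P@[np.cos(TA),np.sin(TA)]).round(4),(P@[-np.sin(TA),np.cos(TA)]).round(4))
```

```text
0.6529469652993297 0.19184219215637202
t 19.97 pos [0.624  0.0925 0.225 ] yaw 17.15 tilt [ 0.001  0.003 -1.   ] delta tool [0.086  0.0566 0.1633] turn z 0.005 q [-0.01  0.19  1.7   0.    1.25 -0.31] F [-0.3 -0.5 -0.6] w 0.5991256052647292 0.0
pusher_face [390.5, 224.6] 0.58 -0.1568 -0.3208
```

View pics/s3.png

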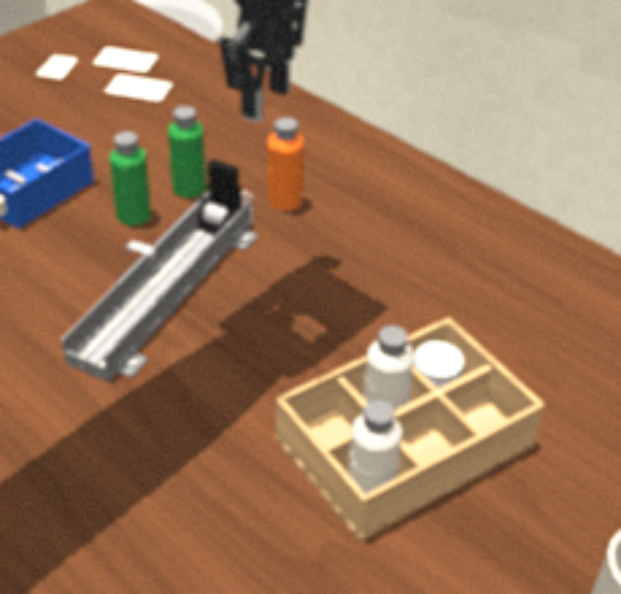

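Both bottles stand upright in the crate at (390,360) and (378,440). The pusher is fully forward at (225,190) and the clip flag is at (140,247). I'll finish the approach and measure the clip from the first top picture and a side view.

Call:
jog_arm:
  deltas: "0.0287 0.0189 0 0 0 0.005 0.2; 0.0287 0.0189 0 0 0 0 0.2; 0.0287 0.0189 0 0 0 0 0.2; 0 0 0.03 0 0 0 0.2; 0 0 0.02 0 0 0 0.2"

```text
time: 20.63
ee_pos: [0.6539, 0.186, 0.1745]
ee_rot: [0.598, 0.802, 0.001, 0.001]
contact_force: [-0.7, -0.5, -1.9]
grip_width: 0.598
finger_force: 0.0
```

Call:
jog_arm:
  deltas: "0 0 0 0 0 0 0.2; 0 0 0 0 0 0 0.2; 0 0 0 0 0 0 0.2; 0 0 0 0 0 0 0.2; 0 0 0 0 0 0 0.2"

```text
time: 21.05
ee_pos: [0.6542, 0.1851, 0.1767]
ee_rot: [0.598, 0.801, 0.001, 0.001]
contact_force: [0.5, 0.4, 0.2]
grip_width: 0.599
finger_force: 0.0
```

```bash
cat >> h.py <<'E'
def lane(P):
    P=np.atleast_2d(P)[:,:2]-TC;return np.c_[P@[np.cos(TA),np.sin(TA)],P@[-np.sin(TA),np.cos(TA)]]
def flag(p,f,box):
    x0,y0,x1,y1=box
    hsv=cv2.cvtColor(f,cv2.COLOR_BGR2HSV);m=np.zeros(f.shape[:2],bool);m[y0:y1,x0:x1]=True
    m&=(hsv[...,1]<90)&(hsv[...,2]>130)
    v,u=np.nonzero(m);L=lane([atz(p,(a,b),.039) for a,b in zip(u,v)])
    k=(L[:,1]>.03)&(L[:,1]<.058)&(abs(L[:,0])<.03);L=L[k];print('flag n',len(L),'mean',L.mean(0).round(4),'x 5/95',np.percentile(L[:,0],[5,95]).round(4))
E
python3 - <<'E'
from h import *
x,y=w(TC,TA,.134,0);to(x,y,.062,16.85)
p=camera('top');flag(p,cv2.imread('pics/top0.png'),(228,194,252,214))
s=camera('side');flag(s,s['frame'],(255,160,290,190))
for c in trace(s,'pusher')[:1]:
    k=cloud(s,c['region']);k=k[(k[:,2]>.05)];L=lane(k);print('pusher',c['conf'],len(L),np.percentile(L,[2,50,98],axis=0).round(4).tolist(),k[:,2].max())
# depth based clip
for n,q,f,b in(('side',s,s['frame'],(255,160,290,190)),):
    m=np.zeros(f.shape[:2],bool);m[b[1]:b[3],b[0]:b[2]]=True;k=cloud(q,m);L=lane(k);g=(L[:,1]>.032)&(L[:,1]<.06)&(k[:,2]>.028)&(abs(L[:,0])<.04);print('depth clip',g.sum(),L[g].mean(0) if g.any() else '',np.percentile(L[g],[5,95],axis=0) if g.any() else '')
E
```

```text
t 21.05 pos [0.6542 0.1851 0.1767] yaw 16.5 tilt [ 0.004  0.    -1.   ] delta tool [0.0069 0.0003 0.1147] turn z -0.006 q [ 0.13  0.34  1.61 -0.    1.19 -0.16] F [0.5 0.4 0.2] w 0.5990024703292024 0.0
flag n 58 mean [0.0095 0.0424] x 5/95 [0.0026 0.0167]
flag n 49 mean [0.0059 0.041 ] x 5/95 [-0.021   0.0206]
pusher 0.55 126 [[0.1231, -0.0201], [0.1292, -0.0037], [0.1365, 0.0158]] 0.09486228593809352
depth clip 23 [0.00854852 0.04488755] [[0.0036468  0.03404536]
 [0.01456032 0.05419688]]
```

Call:
jog_arm:
  deltas: "0.0065 0 0.02 0 0 -0.005 0.2; 0 0 0.03 0 0 0 0.2; 0 0 0.03 0 0 0 0.2; 0 0 0.02 0 0 0 0.2; 0 0 0.01 0 0 0 0.2"

```text
time: 21.62
ee_pos: [0.6489, 0.1916, 0.0606]
ee_rot: [0.596, 0.803, -0.002, -0.002]
contact_force: [-0.4, -0.2, -0.6]
grip_width: 0.601
finger_force: 0.0
```

Call:
jog_arm:
  deltas: "0 0 0.004 0 0 0 0.2; 0 0 0 0 0 0 0.2; 0 0 0 0 0 0 -0.2; 0 0 0 0 0 0 -0.5; 0 0 0 0 0 0 -0.7"
  grip_force: 40

```text
time: 22.03
ee_pos: [0.6525, 0.1921, 0.0625]
ee_rot: [0.596, 0.803, 0.001, 0.001]
contact_force: [0.9, -0.4, 0.9]
grip_width: 0.182
finger_force: 0.0
```

Call:
jog_arm:
  deltas: "0 0 0 0 0 0 -1; 0 0 0 0 0 0 -1; 0 0 0 0 0 0 -1; 0 0 0 0 0 0 -1; 0 0 0 0 0 0 -1"

```text
time: 22.45
ee_pos: [0.6514, 0.1918, 0.0624]
ee_rot: [0.596, 0.803, -0.0, 0.0]
contact_force: [-4.1, -1.1, 6.0]
grip_width: 0.133
finger_force: 41.4
```

Run:
```python
from h import *
x,y=w(TC,TA,.003,0);to(x,y,.062,16.85);print('lane tcp',lane(read_state()['ee_pos']))
```

```text
t 22.45 pos [0.6514 0.1918 0.0624] yaw 16.86 tilt [ 0. -0. -1.] delta tool [-0.0004 -0.1295  0.0004] turn z 0.0 q [ 0.14  0.47  1.67 -0.    1.   -0.16] F [-4.1 -1.1  6. ] w 0.13325730149221976 41.38744533061981
lane tcp [[0.1324819  0.00039604]]
```

Call:
jog_arm:
  deltas: "0 -0.006 0 0 0 0 -1; 0 -0.014 0 0 0 0 -1; 0 -0.014 0 0 0 0 -1; 0 -0.014 0 0 0 0 -1; 0 -0.014 0 0 0 0 -1"

```text
time: 22.87
ee_pos: [0.5948, 0.1746, 0.0624]
ee_rot: [0.596, 0.803, 0.004, 0.003]
contact_force: [8.7, 2.7, -0.5]
grip_width: 0.137
finger_force: 40.9
```

Call:
jog_arm:
  deltas: "0 -0.014 0 0 0 0 -1; 0 -0.014 0 0 0 0 -1; 0 -0.014 0 0 0 0 -1; 0 -0.014 0 0 0 0 -1; 0 -0.008 0 0 0 0 -1"

```text
time: 23.28
ee_pos: [0.5328, 0.1558, 0.0624]
ee_rot: [0.596, 0.803, 0.003, 0.003]
contact_force: [5.2, 2.1, 0.1]
grip_width: 0.132
finger_force: 41.0
```

Call:
jog_arm:
  deltas: "0 -0.004 0 0 0 0 -1; 0 0 0 0 0 0 -1; 0 0 0 0 0 0 -1; 0 0 0 0 0 0 -1; 0 0 0 0 0 0 -1"

```text
time: 23.7
ee_pos: [0.5291, 0.1547, 0.0624]
ee_rot: [0.596, 0.803, 0.002, 0.002]
contact_force: [2.6, 1.1, 5.1]
grip_width: 0.135
finger_force: 41.8
```

Run:
```python
from h import *
to(*w(TC,TA,.0015,0),.0624,16.85);print('lane tcp',lane(read_state()['ee_pos']))
p=camera('side');cv2.imwrite('pics/s4.png',cv2.resize(p['frame'][120:230,230:330],None,fx=5.4,fy=5.4,interpolation=cv2.INTER_CUBIC))
for c in trace(p,'pusher')[:1]:
    k=cloud(p,c['region']);L=lane(k);print('pusher',c['conf'],len(L),np.percentile(L,[2,50,98],axis=0).round(4).tolist(),k[:,2].max())
for q,z in(('pusher_face',.045),('pusher_grip',.078),('clip',.038)):
    for d in spot_point(p,q)[:1]:print(q,d['uv'],d['conf'],lane(atz(p,d['uv'],z)))
print('expect clip px',proj(p,[[*w(TC,TA,.009,yy),.038] for yy in(.028,.055)]).round(1), 'face',proj(p,[[*w(TC,TA,.009,yy),.066] for yy in(-.022,.022)]).round(1))
```

```text
t 23.7 pos [0.5291 0.1547 0.0624] yaw 16.83 tilt [ 0.005  0.001 -1.   ] delta tool [-0.0003 -0.0032 -0.    ] turn z -0.0 q [ 0.1   0.22  2.    0.    0.92 -0.19] F [2.6 1.1 5.1] w 0.13507182281023888 41.768163442611694
lane tcp [[0.00467785 0.00033298]]
pusher 0.72 284 [[-0.0292, -0.0245], [-0.003, -0.003], [0.0517, 0.0257]] 0.09436015322902133
pusher_face [280.0, 171.2] 0.51 [[0.01740573 0.01424338]]
pusher_grip [277.3, 168.4] 0.52 [[-0.00820275  0.00453338]]
clip [368.0, 242.8] 0.64 [[-0.10875176 -0.33512499]]
expect clip px [[274.9 173.1]
 [267.7 170.4]] face [[288.2 171.1]
 [275.9 166.6]]
```

View pics/s4.png

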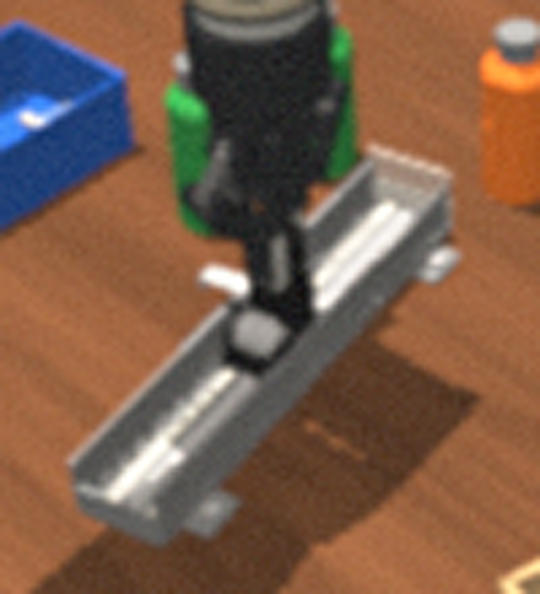

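The pusher is held, with the clip flag at crop (222,280), which matches the projected lane x ≈ 9 mm. The face is at about 12 mm, so I'll pull 3 mm more.

Call:
jog_arm:
  deltas: "0 -0.0015 0 0 0 0 -1; 0 -0.0015 0 0 0 0 -1; 0 0 0 0 0 0 -1; 0 0 0 0 0 0 -1; 0 0 0 0 0 0 -1"

```text
time: 24.37
ee_pos: [0.5263, 0.1539, 0.0623]
ee_rot: [0.596, 0.803, 0.002, 0.002]
contact_force: [3.3, 1.1, 6.1]
grip_width: 0.134
finger_force: 41.8
```

Call:
jog_arm:
  deltas: "0 0 0 0 0 0 -1; 0 0 0 0 0 0 -1; 0 0 0 0 0 0 -1; 0 0 0 0 0 0 -1; 0 0 0 0 0 0 -1"

```text
time: 24.78
ee_pos: [0.5263, 0.1538, 0.0624]
ee_rot: [0.596, 0.803, 0.002, 0.002]
contact_force: [3.0, 2.2, 5.7]
grip_width: 0.136
finger_force: 41.8
```

Run:
```python
from h import *
to(*w(TC,TA,.0015,0),.0624,16.85);print('lane tcp',lane(read_state()['ee_pos']))
for n in('top','side'):
    p=camera(n)
    k=cloud(p,np.ones(p['depth'].shape,bool));L=lane(k)
    g=(L[:,1]>.033)&(L[:,1]<.055)&(k[:,2]>.03)&(k[:,2]<.046)&(abs(L[:,0]-.009)<.03);print(n,'clip depth',g.sum(),L[g].mean(0) if g.any() else '')
    g=(abs(L[:,1])<.021)&(k[:,2]>.05)&(k[:,2]<.062)&(L[:,0]>-.03)&(L[:,0]<.03);print('paddle pts',g.sum(),np.percentile(L[g,0],[5,50,95]).round(4) if g.any() else '')
    for b in trace(p,'bottle_a'):
        c=cloud(p,b['region'])
        if len(c)>50:print('bot',b['conf'],c[c[:,2]>np.percentile(c[:,2],97)-.007].mean(0).round(3))
    if n=='top':
        c=cloud(p,trace(p,'crate')[0]['region']);c=c[(c[:,2]>.045)&(c[:,2]<.07)];print('crate',cv2.minAreaRect((c[:,:2]*1000).astype(np.float32)))
```

```text
t 24.78 pos [0.5263 0.1538 0.0624] yaw 16.84 tilt [ 0.005  0.001 -1.   ] delta tool [-0.0003 -0.0003 -0.    ] turn z -0.0 q [ 0.1   0.21  2.01  0.    0.92 -0.2 ] F [3.  2.2 5.7] w 0.13613428805857225 41.812723875045776
lane tcp [[0.00181662 0.00032775]]
top clip depth 0 
paddle pts 0 
bot 0.93 [0.739 0.176 0.115]
bot 0.86 [ 0.553 -0.154  0.12 ]
bot 0.76 [ 0.472 -0.207  0.12 ]
bot 0.66 [0.669 0.279 0.115]
bot 0.43 [0.585 0.284 0.115]
crate ((547.1300659179688, -186.85787963867188), (144.1006622314453, 212.63009643554688), 77.70477294921875)
side clip depth 21 [0.00927457 0.04528419]
paddle pts 18 [-0.023   0.0016  0.0047]
bot 0.83 [ 0.469 -0.208  0.12 ]
bot 0.75 [ 0.544 -0.158  0.12 ]
bot 0.73 [0.737 0.174 0.114]
bot 0.57 [0.675 0.267 0.096]
```

The bottles are upright in their cells and the crate hasn't moved. The pusher is steady at 9 mm and the clip is at about 9 mm, so I'm handing in.

```bash
python3 -c "from station import *;print(job_done())"
```

```text
the job is handed in; nothing more can be done
None
```

I handed the job in at about 25 s: both white bottles stand upright in separate free cells, the crate has not moved, and the arm is holding the pusher with its face level with the clip, to within about 1–2 mm by my measurements.

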